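# Clear the spot-test bench: tiles to drain, reagents into their carrier

## Task

The spot-test practical is over: clear the bench. Swing the folded rail of the draining rack up to its stop, then lean every rinsed spotting tile that stands in the wash rack against the rail, side by side, foot on the rubber mat, about 20 degrees back from upright and with the wells side towards the rail so that they drain; never let a tile fall flat. Pack every reagent bottle and the square jar upright on the floor of the wooden carrier tray (all five just fit), and leave the petri dish, the slide box and the eyepiece alone.

Things in the scene. Friction and masses are not known exactly. Their poses are not given: they have to be found in the camera images.
- drainer: folding draining rack, fixed: steel base with a black rubber mat, 270 mm long (y) x 135 mm deep (x from -78 to +58 mm). Origin on the bench; mat top at z = 10 mm. The rail is hinged along its rear (+x) side; tiles lean towards +x. Its z is up; it is turned by up to 0.2 rad
- rail (a joint): hinge of the steel rail, rad: 0 = folded flat over the mat towards -x of the drainer, 1.57 = upright at its stop (cannot go further). The rail is a U of 8 mm round bar: two arms 55 mm long at y = +-125 mm of the drainer, joined by a straight top bar. Stiff hinge (about 0.11 N m): it stays where it is left. Starts at 0.35 to 0.7
- rail_bar (a point): middle of the rail's top bar (8 mm thick, along y of the drainer), 55 mm from the hinge axis; with the rail upright it is 67 mm above the mat, straight above the hinge
- rail_hinge (a point): middle of the rail's hinge axis, fixed on the drainer at x = +45 mm, z = 22 mm of the drainer, axis along y
- wash_rack: white plastic rinsing rack, fixed, 84 (x) x 165 (y) mm, with three slots 12 mm wide across it at y = -52, 0 and +52 mm, fins 39 mm high; slot floor at z = 6 mm. Origin: centre of its underside, on the bench
- tile0: white porcelain spotting tile, 70 wide x 110 tall x 9 mm thick, 0.16 kg, with six round wells on one face. Origin: centre of its bottom edge face; z: up the 110 mm height; y: along the 70 mm width; x: out of the wells face (the back face is plain). At the start it stands upright in one of the three slots of the wash rack, wells towards either end. May be absent
- tile1: white porcelain spotting tile, 70 wide x 110 tall x 9 mm thick, 0.16 kg, with six round wells on one face. Origin: centre of its bottom edge face; z: up the 110 mm height; y: along the 70 mm width; x: out of the wells face (the back face is plain). At the start it stands upright in one of the three slots of the wash rack, wells towards either end. May be absent
- tile2: white porcelain spotting tile, 70 wide x 110 tall x 9 mm thick, 0.16 kg, with six round wells on one face. Origin: centre of its bottom edge face; z: up the 110 mm height; y: along the 70 mm width; x: out of the wells face (the back face is plain). At the start it stands upright in one of the three slots of the wash rack, wells towards either end. May be absent
- carrier: open plywood reagent carrier tray, fixed: inside 124 mm (x) x 160 mm (y), walls 5 mm thick, 50 mm tall, inner floor at z = 5 mm. Origin: centre of its underside, on the bench.
- big0: large amber glass reagent bottle, part full (heavy at the bottom), round, 60 diameter x 95 mm tall, about 0.26 kg; black screw cap 30 diameter x 24 mm tall on top, so grip it by the cap. Origin: centre of its underside, z up. May be absent
- big1: large amber glass reagent bottle, part full (heavy at the bottom), round, 60 diameter x 95 mm tall, about 0.26 kg; black screw cap 30 diameter x 24 mm tall on top, so grip it by the cap. Origin: centre of its underside, z up. May be absent
- small0: small amber glass reagent bottle, part full (heavy at the bottom), round, 48 diameter x 78 mm tall, about 0.12 kg; black screw cap 30 diameter x 24 mm tall on top, so grip it by the cap. Origin: centre of its underside, z up. May be absent
- small1: small amber glass reagent bottle, part full (heavy at the bottom), round, 48 diameter x 78 mm tall, about 0.12 kg; black screw cap 30 diameter x 24 mm tall on top, so grip it by the cap. Origin: centre of its underside, z up. May be absent
- jar: square clear staining jar, 50 x 50 mm body 50 mm tall, 85 mm tall in all, about 0.16 kg; white screw cap 30 diameter x 24 mm tall on top, so grip it by the cap. Origin: centre of its underside, z up, x and y square to its sides. May be absent
- dish: bystander: covered clear petri dish, 92 diameter x 16 mm. Origin: centre of its underside
- slide_box: bystander: black slide box, 87 x 102 x 37 mm. Origin: centre of its underside
- eyepiece: bystander: black microscope eyepiece, 38 diameter x 52 mm, standing on its tube. Origin: centre of its underside

How it is judged:
On the way:
1. the rail is up at its stop (joint above 1.45 rad) (value of joint rail above 1.45 rad), for 0.2 s.
At the end, for the whole second after the job is handed in: Rail above 1.45 rad; each tile present at rest on its short edge on the mat against the rail, 12 to 28 degrees back from upright, wells towards the rail, within 15 degrees of the rail line; each bottle and jar present at rest, upright within 7 degrees, on the carrier floor (value of joint rail above 1.45 rad and angle between tile0's own x axis and vertical between 1.78 and 2.06 rad and angle between tile0's own y axis and vertical between 1.42 and 1.72 rad and angle between the y axis of each of tile0, tile1, tile2 and the y axis of drainer, either way round below 0.26 rad and x of tile0 in the frame of drainer between -0.05 and 0.045 m and y of tile0 in the frame of drainer between -0.11 and 0.11 m and z of tile0 in the frame of drainer between 0.004 and 0.025 m and contact force between each of tile0, tile1, tile2 and drainer above 0.3 N and linear speed of each of tile0, tile1, tile2, big0, big1, small0, small1, jar below 0.02 m/s and angle between tile1's own x axis and vertical between 1.78 and 2.06 rad and angle between tile1's own y axis and vertical between 1.42 and 1.72 rad and x of tile1 in the frame of drainer between -0.05 and 0.045 m and y of tile1 in the frame of drainer between -0.11 and 0.11 m and z of tile1 in the frame of drainer between 0.004 and 0.025 m and angle between tile2's own x axis and vertical between 1.78 and 2.06 rad and angle between tile2's own y axis and vertical between 1.42 and 1.72 rad and x of tile2 in the frame of drainer between -0.05 and 0.045 m and y of tile2 in the frame of drainer between -0.11 and 0.11 m and z of tile2 in the frame of drainer between 0.004 and 0.025 m and x of big0 in the frame of carrier between -0.062 and 0.062 m and y of big0 in the frame of carrier between -0.08 and 0.08 m and z of each of big0, big1, small0, small1, jar in the frame of carrier below 0.013 m and angle between each of big0, big1, small0, small1, jar's own z axis and vertical below 0.12 rad and x of big1 in the frame of carrier between -0.062 and 0.062 m and y of big1 in the frame of carrier between -0.08 and 0.08 m and x of small0 in the frame of carrier between -0.062 and 0.062 m and y of small0 in the frame of carrier between -0.08 and 0.08 m and x of small1 in the frame of carrier between -0.062 and 0.062 m and y of small1 in the frame of carrier between -0.08 and 0.08 m and x of jar in the frame of carrier between -0.062 and 0.062 m and y of jar in the frame of carrier between -0.08 and 0.08 m); the robot touches nothing.
It fails at once if a tile falls or is laid flat (angle between any of tile0, tile1, tile2's own z axis and vertical above 0.9 rad).
It fails at once if the petri dish, the slide box or the eyepiece is disturbed (moved more than 3 cm) (distance of any of dish, slide_box, eyepiece from where it was at the start of the episode above 0.03 m).
Of tile0, tile1, tile2 only 2 to 3 are there at a start; the rules pass over those that are not, and their reading is None.
Of big0, big1, small0, small1, jar only 4 to 5 are there at a start; the rules pass over those that are not, and their reading is None.
At some moment in a run one of big0, big1, small0, small1, jar may be knocked a few centimetres aside while the robot is not near it.
It also fails if it takes over 210 s, if anything falls off the work surface, if the arm or the gripper's body presses on something with over 40 N, if the wrist force passes 120 N, or if a joint passes its speed limit or range.

## Robot

A 6-joint arm with a two-finger parallel gripper is mounted at the origin on the work surface. World frame = base frame: x ahead of the robot, y to its left, z up, the work surface at z = 0. Lengths are in m, angles in rad, forces in N, time in s.
With the tool pointing down it reaches from about 0.2 to 0.875 m from the base axis. Payload 3.4 kg.
Tool frame: the origin (TCP) lies midway between the tips of the shut fingers; the grasp point (between the pads) lies 19 mm behind it (r.pinch_z is the distance from the TCP to the grasp point, in m); z points along the fingers, y is the line along which they close (so a half turn about z gives the same grasp; the last joint's range is limited). The gripper opens to 94 mm and grips with 3 to 60 N. Pads are 16 mm wide; open, the fingers measure 119 mm over their backs; the gripper's body (75 mm by 177 mm) begins 78 mm behind the grasp point.
Start: joints at [-1.252, 0.276, 1.505, -0, 1.361, -0.121], TCP at [0.245, -0.52, 0.205] pointing down, gripper open.
Joint ranges: [-2.89, 2.89], [-0.75, 2.08], [0.22, 2.7], [-1.18, 4.32], [0.11, 2.71], [-2.7, 2.7]. Speed limits (rad/s): [2.57, 2.57, 3.14, 3.14, 3.14, 3.14].

## Interface

Orientations are given as a unit quaternion [w, x, y, z].
In Python, from plant import r, eyes, status gives the robot as it stands (r), with the cameras (eyes) and the readings (status). Calls block until the motion is done:
- r.move_to(position, orientation): joint-space move of the TCP to a pose.
- r.move_l(position, rot=None, vel=0.15, guard=None): straight line of the TCP; rot=None keeps the orientation; vel is the mean speed in m/s. With guard (N) it stops when the force on the tool has changed by that much, and returns True; else False.
- r.movej(angles): joint-space move.
- r.gripper_to(opening, f_grip=None): finger opening in m; f_grip is the grip in N (None keeps the last); returns when the fingers have stopped.
- r.hold(seconds).
- r.inverse_kinematics(position, orientation): joint angles nearest the present ones, or None.
- eyes.snapshot(name): name is "scene" or "top" or "wrist"; returns the picture (480x640x3 uint8, red, green, blue); there is no depth.
- eyes.get_calibration(name): a dict with "fx", "fy", "cx", "cy" (pixels), "position" and "orientation" of the camera in the world. Camera axes: x right, y down, z forward; pixel columns grow to the right and rows downward; lengths in m; the calibration is good to about 2 mm. A picture is of the moment at which its call begins: read the wrist's pose just before it. get_calibration takes no time and is no camera call; for the wrist camera it gives the pose at the moment of the call.
A pose or a line that the arm cannot do raises r.PlanningError and nothing moves.
- r.sign_off(): hands the job in; it is judged then, once.
Readings, each from a call of its own:
- status.get_t(): time.
- status.get_joints(): joint angles.
- status.get_dq(): joint speeds.
- status.get_joint_efforts(): joint torques, N m.
- status.get_ee_pos(): TCP position.
- status.get_tool_rot(): TCP orientation.
- status.get_wrist_force(): force on the tool from outside, world axes, zero at the start.
- status.get_torque(): the same for the moment, N m.
- status.get_opening(): finger opening in m.
- status.get_finger_force(): force on a finger pad.
Only numpy, scipy, OpenCV 4.12 (cv2) and the standard library are available. Lean on these libraries where they do the work, as an engineer would, in place of code of your own. Each camera call takes 0.05 s, during which the arm holds its last target. There are 200 camera calls.

## Working session

There is one attempt and no reset: what is moved stays moved. The work goes in short steps, each a Python script; the robot and the scene stay as the last script left them, time stands still between calls to the robot, and variables do not carry over. Pictures are saved under pics/ and viewed, at most 14 in all, crops included, and the job is handed in when it is done.

```bash
ls; mkdir -p pics
python3 - <<'E'
from plant import r, eyes, status
import cv2
for n in("scene","top"):
    im=eyes.snapshot(n); cv2.imwrite(f"pics/{n}0.png",im[:,:,::-1]); print(n,eyes.get_calibration(n))
print(eyes.get_calibration("wrist"),status.get_tool_rot(),status.get_t())
E
```

```text
pics
plant.py
scene {'fx': 480.2822120410126, 'fy': 480.2822120410126, 'cx': 319.61933061312493, 'cy': 231.82970659030914, 'position': array([0.98690293, 0.58963023, 0.63554699]), 'orientation': array([-0.13704797,  0.28053924,  0.85307696, -0.41806135])}
top {'fx': 444.08297856482034, 'fy': 444.08297856482034, 'cx': 325.66488435368586, 'cy': 233.32818735264863, 'position': array([ 0.47751761, -0.02449467,  1.02831372]), 'orientation': array([ 0.02645279, -0.69996915,  0.71336492, -0.02130547])}
{'fx': 352.87414961462764, 'fy': 352.87414961462764, 'cx': 320.87374681534004, 'cy': 237.5899802069419, 'position': array([ 0.31861929, -0.485464  ,  0.38468519]), 'orientation': array([ 0.1191232 ,  0.83560042, -0.53060041, -0.0777483 ])} [-8.05733348e-04  9.75918044e-01  2.18136004e-01 -7.29444484e-05] 0.1
```

View pics/scene0.png

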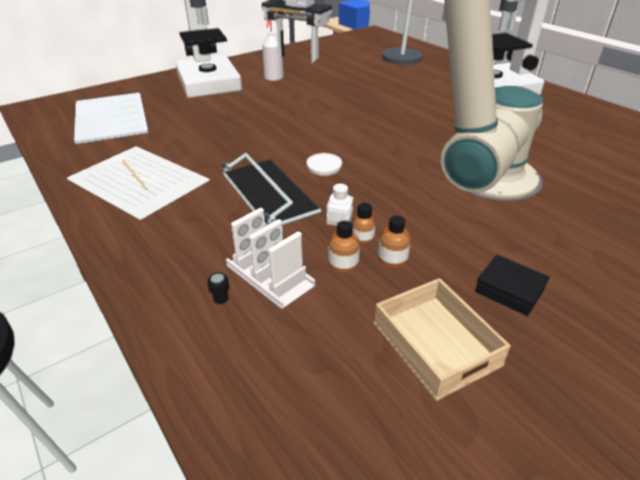

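View pics/top0.png

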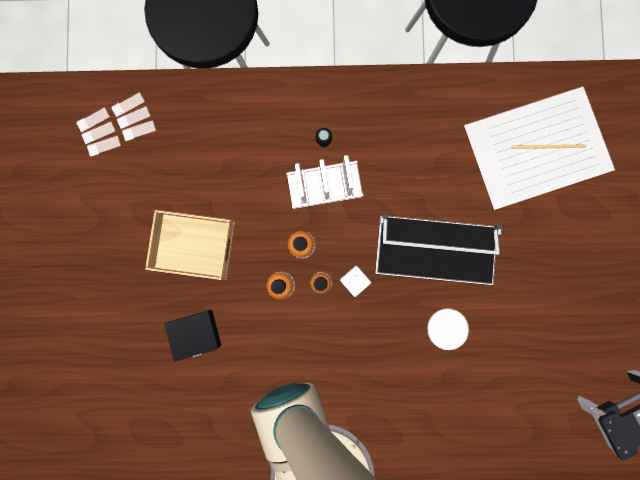

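Three tiles are in the rack: the two on the -y side have wells facing +y, the +y one has wells facing -y. There are two big bottles, one small bottle and the jar. The rail is folded at the drainer, hinge on the upper side of the top view (about (440,222)). Next I take closer wrist views.

```bash
cat > h.py <<'E'
import numpy as np, cv2, time
from scipy.spatial.transform import Rotation as R
from plant import r, eyes, status
def Q(M): return R.from_matrix(M).as_quat(scalar_first=True)
def down(yaw):  # tool z down, tool x at yaw
    c,s=np.cos(yaw),np.sin(yaw); return Q(np.array([[c,s,0],[s,-c,0],[0,0,-1.]]))
def ray(cal,px):
    u,v=px; d=np.array([(u-cal['cx'])/cal['fx'],(v-cal['cy'])/cal['fy'],1.])
    return np.array(cal['position']),R.from_quat(cal['orientation'],scalar_first=True).apply(d)
def onz(cal,px,z):
    p,d=ray(cal,px); return p+d*(z-p[2])/d[2]
def tri(obs):  # [(cal,px)..] -> point, miss
    A=np.zeros((3,3));b=np.zeros(3);L=[]
    for c,px in obs:
        p,d=ray(c,px); d=d/np.linalg.norm(d); P=np.eye(3)-np.outer(d,d); A+=P;b+=P@p;L.append((p,P))
    x=np.linalg.solve(A,b); return x,max(np.linalg.norm(P@(x-p)) for p,P in L)
def proj(cal,X):
    c=R.from_quat(cal['orientation'],scalar_first=True).inv().apply(np.array(X)-cal['position'])
    return cal['fx']*c[0]/c[2]+cal['cx'],cal['fy']*c[1]/c[2]+cal['cy']
def snap(name,save):
    cal=eyes.get_calibration(name); im=eyes.snapshot(name)[:,:,::-1].copy(); cv2.imwrite(f'pics/{save}.png',im); np.save(f'pics/{save}.npy',cal,allow_pickle=True); return im,cal
def load(save): return cv2.imread(f'pics/{save}.png'),np.load(f'pics/{save}.npy',allow_pickle=True).item()
E
python3 - <<'E'
from h import *
for i,(x,y) in enumerate([(.36,-.22),(.36,-.02),(.36,.22)]):
    r.move_to([x,y,.36],down(0)); im,c=snap('wrist',f'w{i}')
for n in("scene","top"): snap(n,n+"1")
print(c,status.get_t(),status.get_joints())
E
```

```text
{'fx': 352.87414961462764, 'fy': 352.87414961462764, 'cx': 320.87374681534004, 'cy': 237.5899802069419, 'position': array([0.44240676, 0.21858675, 0.53975928]), 'orientation': array([-0.10070581, -0.69903219,  0.70069896,  0.10115975])} 3.4583 [ 3.80224137e-01 -1.45322399e-02  1.48059425e+00 -6.00027648e-04
  1.67544035e+00  1.95368603e+00]
```

View pics/w0.png

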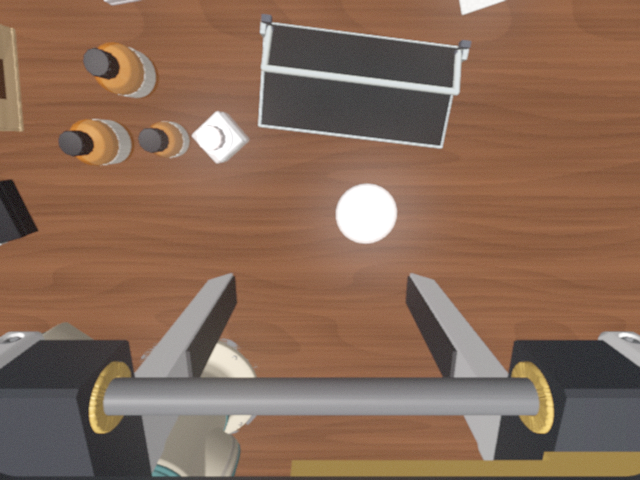

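View pics/w1.png

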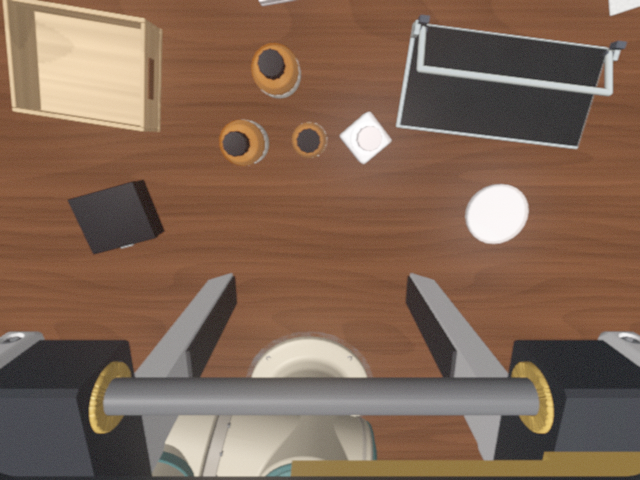

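View pics/w2.png

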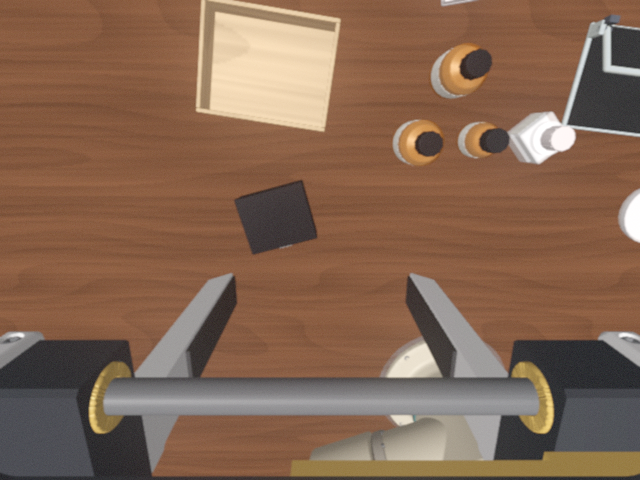

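Clear views of the carrier, bottles, jar and drainer: bar from (421,69) to (609,92) in w1, near corners (398,127) and (578,147). The rack needs pictures from further out in x, which also gives an x baseline.

Run:
```python
from h import *
for i,(x,y) in enumerate([(.52,-.02),(.52,-.22)]):
    r.move_to([x,y,.36],down(0)); im,c=snap('wrist',f'v{i}')
a=load('v0')[0][:330];b=load('v1')[0][:330]
cv2.imwrite('pics/vv.png',cv2.resize(np.vstack([a,b]),None,fx=.9,fy=.9))
```

```text
(no output)
```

View pics/vv.png

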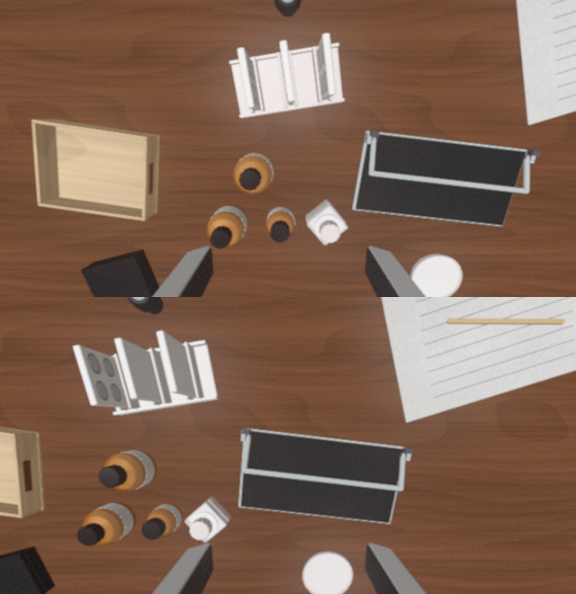

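v0/v1 confirm the wells: the +y tile's face with wells to -y, the other two have wells to +y. I'll extract the caps, mat and carrier with masks and make one zoomed composite of rack and jar.

```bash
cat > caps.py <<'E'
from h import *
def dark(im,z,seed,lim=60):
    g=im.max(axis=2); m=(g<lim).astype(np.uint8)
    n,l,s,c=cv2.connectedComponentsWithStats(m)
    ok=[k for k in range(1,n) if 60<s[k,4]<1500]
    k=min(ok,key=lambda k:np.hypot(*(c[k]-seed))); return c[k],s[k,4]
if __name__=='__main__':
    S={'bigA':{'w0':(102,62),'w1':(271,63),'w2':(475,64),'v0':(278,198),'v1':(125,198)},
       'bigB':{'w0':(75,142),'w1':(235,144),'w2':(428,144)},
       'small':{'w0':(153,140),'w1':(308,140),'w2':(494,140)}}
    for n,d in S.items():
        o=[]
        for v,s in d.items():
            im,c=load(v); p,a=dark(im,0,s); o.append((c,p)); print(n,v,s,p.round(1),a)
        print(n,tri(o))
    def crop(v,x,y,w,h,f): return cv2.resize(load(v)[0][y:y+h,x:x+w],None,fx=f,fy=f,interpolation=cv2.INTER_CUBIC)
    a=crop('v0',250,30,140,105,2.8);b=crop('v1',80,40,165,105,2.8)
    j=[crop(v,x,y,80,80,3.5) for v,x,y in(('w1',325,100),('w0',180,100),('v0',325,210))]
    W=np.zeros((600,860,3),np.uint8); W[:294,:392]=a; W[:294,395:395+462]=b
    for i,q in enumerate(j): W[310:590,i*285:i*285+280]=q
    cv2.imwrite('pics/comp.png',W[:,:800])
    # mat / carrier masks
    for v,s in (('w1',(480,105)),('w0',(340,100)),('v0',(470,225))):
        im,c=load(v); m=(im.max(axis=2)<75).astype(np.uint8); m=cv2.morphologyEx(m,cv2.MORPH_CLOSE,np.ones((13,13)))
        n,l,st,ce=cv2.connectedComponentsWithStats(m); k=l[s[1],s[0]]
        ct=max(cv2.findContours((l==k).astype(np.uint8),0,1)[0],key=cv2.contourArea)
        print(v,st[k],cv2.approxPolyDP(cv2.convexHull(ct),6,True).reshape(-1,2).tolist())
E
python3 caps.py
```

```text
bigA w0 (102, 62) [111.7  67.5] 162
bigA w1 (271, 63) [148.2 207.9] 620
bigA w2 (475, 64) [465.6  70.4] 98
bigA v0 (278, 198) [308.6 260.7] 80
bigA v1 (125, 198) [132.8 196.7] 175
bigA (array([0.47789171, 0.03630379, 0.17805287]), np.float64(0.14744289632578814))
bigB w0 (75, 142) [ 85.3 142.7] 189
bigB w1 (235, 144) [148.2 207.9] 620
bigB w2 (428, 144) [484.4 141.3] 81
bigB (array([0.4165016 , 0.07160714, 0.20664321]), np.float64(0.07489783385305401))
small w0 (153, 140) [ 85.3 142.7] 189
small w1 (308, 140) [148.2 207.9] 620
small w2 (494, 140) [484.4 141.3] 81
small (array([0.4165016 , 0.07160714, 0.20664321]), np.float64(0.07489783385305401))
w1 [  403    23   203   122 18012] [[421, 23], [605, 49], [576, 144], [407, 122]]
w0 [  265    26   188   119 17048] [[275, 26], [451, 49], [439, 143], [278, 124], [265, 86]]
v0 [  397   150   195    99 13897] [[397, 231], [408, 163], [421, 150], [591, 168], [557, 248]]
```

View pics/comp.png

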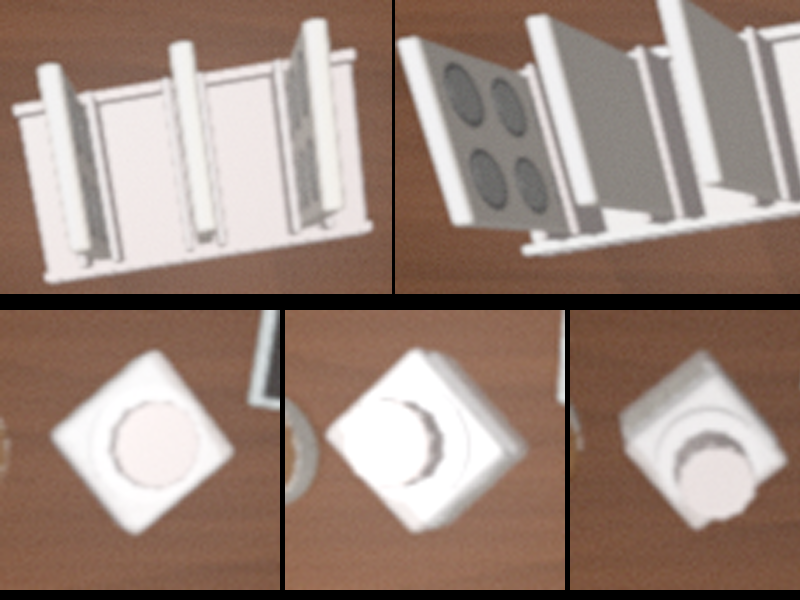

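```bash
cat > caps.py <<'E'
from h import *
def cap(im,seed,w=24,lim=75):
    x0,y0=int(seed[0])-w,int(seed[1])-w; x0=max(x0,0); y0=max(y0,0)
    c=im[y0:y0+2*w,x0:x0+2*w]; m=(c.max(axis=2)<lim).astype(np.uint8); m=cv2.morphologyEx(m,cv2.MORPH_OPEN,np.ones((5,5)))
    n,l,s,ce=cv2.connectedComponentsWithStats(m)
    if n<2: return None,0
    k=min((k for k in range(1,n)),key=lambda k:np.hypot(*(ce[k]-w))-s[k,4]/50); return ce[k]+(x0,y0),s[k,4]
def blob(mask,seed,eps):
    m=cv2.morphologyEx(mask.astype(np.uint8),cv2.MORPH_OPEN,np.ones((3,3)))
    n,l,s,ce=cv2.connectedComponentsWithStats(m); k=l[seed[1],seed[0]]
    ct=max(cv2.findContours((l==k).astype(np.uint8),0,1)[0],key=cv2.contourArea)
    return cv2.approxPolyDP(cv2.convexHull(ct),eps,True).reshape(-1,2).tolist() if k else None
E
python3 - <<'E'
from caps import *
np.set_printoptions(precision=4,suppress=True)
S={'bigA':{'w0':(102,62),'w1':(271,63),'w2':(475,64),'v0':(278,198),'v1':(125,198)},
   'bigB':{'w0':(75,142),'w1':(235,144),'w2':(428,144),'v0':(246,262)},
   'small':{'w0':(153,140),'w1':(308,140),'w2':(494,140),'v0':(311,256)}}
for n,d in S.items():
    o=[];pp=[]
    for v,s in d.items():
        im,c=load(v); p,a=cap(im,s); o.append((c,p)); pp.append((v,p.round(1).tolist(),int(a)))
    print(n,tri(o),pp)
for v,s in (('w1',(480,105)),('w0',(340,100)),('v0',(470,225)),('v1',(350,200))):
    im,c=load(v); h=cv2.cvtColor(im,cv2.COLOR_BGR2HSV)
    print(v,'drain',blob((h[...,1]<70)|(h[...,2]<75),s,5))
for v,s in(('w1',(85,60)),('w2',(270,60)),('v0',(110,190))):
    im,c=load(v); print(v,'carr',im[s[1],s[0]],blob(im[...,2]>140,s,5))
for v,s in(('v0',(300,100)),):
    im,c=load(v); print(v,'rack',blob(im[...,0]>130,s,4))
T={'T+':[((267.9,55),(84.6,56.1)),((277.9,117.5),(103.9,117.9))],'T0':[((314.6,47.1),(132.1,47.9)),((323.2,112.9),(147.9,111.4))],'T-':[((362.9,38.9),(181,40)),((367.9,105),(193.2,103.6))]}
c0,c1=load('v0')[1],load('v1')[1]
for n,l in T.items():
    for a,b in l: print(n,tri([(c0,a),(c1,b)]),onz(c0,a,.116),onz(c1,b,.116))
J=[(load('w1')[1],(325+154/3.5,100+(445-310)/3.5)),(load('v0')[1],(325+(715-570)/3.5,210+(482-310)/3.5)),(load('w2')[1],(562,138))]
print('jar top',tri(J),tri(J[:2]))
E
```

```text
Traceback (most recent call last):
AttributeError: 'NoneType' object has no attribute 'round'
```

```bash
sed -i 's/if n<2: return None,0/if n<2: print(c.max(axis=2)[::6,::6]); return np.array([np.nan]*2),0/' caps.py
cat > m1.py <<'E'
from caps import *
np.set_printoptions(precision=4,suppress=True)
S={'bigA':{'w0':(102,62),'w1':(271,63),'w2':(475,64),'v0':(278,198),'v1':(125,198)},
   'bigB':{'w0':(75,142),'w1':(235,144),'w2':(428,144),'v0':(246,262)},
   'small':{'w0':(153,140),'w1':(308,140),'w2':(494,140),'v0':(311,256)}}
for n,d in S.items():
    o=[];pp=[]
    for v,s in d.items():
        im,c=load(v); p,a=cap(im,s); pp.append((v,p.round(1).tolist(),int(a)))
        if a>80:o.append((c,p))
    print(n,tri(o),pp)
for v,s in (('w1',(480,105)),('w0',(340,100)),('v0',(470,225)),('v1',(350,200))):
    im,c=load(v); h=cv2.cvtColor(im,cv2.COLOR_BGR2HSV)
    print(v,'drain',blob((h[...,1]<70)|(h[...,2]<75),s,5))
for v,s in(('w1',(85,60)),('w2',(270,60)),('v0',(110,190))):
    im,c=load(v); print(v,'carr',im[s[1],s[0]],blob(im[...,2]>140,s,5))
for v,s in(('v0',(300,100)),):
    im,c=load(v); print(v,'rack',blob(im[...,0]>130,s,4))
T={'T+':[((267.9,55),(84.6,56.1)),((277.9,117.5),(103.9,117.9))],'T0':[((314.6,47.1),(132.1,47.9)),((323.2,112.9),(147.9,111.4))],'T-':[((362.9,38.9),(181,40)),((367.9,105),(193.2,103.6))]}
c0,c1=load('v0')[1],load('v1')[1]
for n,l in T.items():
    for a,b in l: print(n,tri([(c0,a),(c1,b)]),onz(c0,a,.116),onz(c1,b,.116))
J=[(load('w1')[1],(325+154/3.5,100+(445-310)/3.5)),(load('v0')[1],(325+(715-570)/3.5,210+(482-310)/3.5)),(load('w2')[1],(562,138))]
print('jar top',tri(J),tri(J[:2]))
E
python3 m1.py
```

```text
[[138 135 137 137 139 135 130 131]
 [130 130 126 163 175 172 147 127]
 [131 131 182  86  84 124 195 158]
 [127 156 108  88  86  82 172 186]
 [130 180  83  87  82  85  81 193]
 [133 180 148  86  78  77  68 190]
 [134 172 202  91  79  55 190 190]
 [133 137 184 199 194 195 197 163]]
bigA (array([0.5188, 0.0357, 0.0794]), np.float64(0.0064393276299666465)) [('w0', [111.9, 68.4], 177), ('w1', [nan, nan], 0), ('w2', [475.9, 64.4], 620), ('v0', [277.6, 198.6], 394), ('v1', [125.6, 199.7], 489)]
[[129 128 126 131 157 166 160 130]
 [124 124 126 190 203 204 182 163]
 [131 130 189 133  89 142 199 185]
 [131 132 168  92  87  79  75 193]
 [137 137 115  83  83  76  49 192]
 [124 126 175  75  76  71  86 194]
 [129 131 134 192 132 181 195 175]
 [128 128 128 129 167 171 154 150]]
bigB (array([0.4292, 0.0817, 0.0781]), np.float64(0.005239932523468071)) [('w0', [85.7, 143.3], 201), ('w1', [nan, nan], 0), ('w2', [430.8, 144.2], 332), ('v0', [245.3, 263.2], 413)]
[[140 141 142 143 141 142 143 143]
 [149 151 151 151 151 168 169 174]
 [139 139 137 107 121 188 204 167]
 [122 141 111 114 112  77  88 195]
 [1
[... 1407 characters left out ...]
0.0303 0.116 ] [0.6192 0.03   0.116 ]
T0 (array([ 0.6916, -0.0119,  0.1136]), np.float64(1.3395108316067537e-05)) [ 0.6911 -0.012   0.116 ] [ 0.6911 -0.0131  0.116 ]
T0 (array([ 0.625 , -0.0214,  0.1162]), np.float64(0.0011550940999912422)) [ 0.6239 -0.0213  0.116 ] [ 0.6262 -0.0213  0.116 ]
T- (array([ 0.7003, -0.0646,  0.1094]), np.float64(0.00010012960518078954)) [ 0.6989 -0.0639  0.116 ] [ 0.6987 -0.067   0.116 ]
T- (array([ 0.6337, -0.0723,  0.112 ]), np.float64(0.0011279726835323677)) [ 0.6322 -0.0718  0.116 ] [ 0.6345 -0.0736  0.116 ]
jar top (array([ 0.4363, -0.0808,  0.0843]), np.float64(0.00021393868480214158)) (array([ 0.4361, -0.0809,  0.0841]), np.float64(0.0001269841350904754))
```

Tile tops triangulate to about 0.116 m, and the jar top to 0.084. I'll fix the cap mask, zoom in on the carrier, and solve the drainer.

```bash
sed -i 's/m=(c.max(axis=2)<lim)/m=((c.max(axis=2)<lim+50)\&(np.ptp(c,axis=2)<35))/' caps.py; sed -i '/^T=/,$d;/^for v,s in ((.w1.,(480/,$d' m1.py
cat >> m1.py <<'E'
D={'w1':[(395,126),(577,148)],'w0':[(259,127),(442,147)],'v0':[(391,232),(558,251)],'v1':[(265,233),(434,251)]}
P=[tri([(load(v)[1],p[i]) for v,p in D.items()]) for i in(0,1)]; print('near corners',P)
a,b=P[0][0][:2],P[1][0][:2]; y=(a-b)/np.linalg.norm(a-b); x=np.array([y[1],-y[0]]); o=(a+b)/2+.078*x
print('drainer',o,'yaw',np.arctan2(x[1],x[0]),'len',np.linalg.norm(a-b))
for nm,dx,dy,z in(('hingeL',.045,.125,.022),('hingeR',.045,-.125,.022)):
    X=[*(o+dx*x+dy*y),z]; print(nm,[ (v,np.round(proj(load(v)[1],X),0)) for v in('w0','w1')])
B={'w1':[(421,69),(609,92)],'w0':[(264,68),(456,90)],'v0':[(371/.9,174/.9),(527/.9,190/.9)],'v1':[(245/.9,(470-297)/.9),(402/.9,(488-297)/.9)]}
for i in(0,1):
    p,e=tri([(load(v)[1],q[i]) for v,q in B.items()]); d=p[:2]-o; print('bar',p,e,'local',d@x,d@y,'th',np.arctan2(p[2]-.022,.045-d@x))
E
python3 m1.py
python3 - <<'E'
from h import *
W=np.zeros((480,800,3),np.uint8)
def crop(v,x,y,w,h,f): return cv2.resize(load(v)[0][y:y+h,x:x+w],None,fx=f,fy=f,interpolation=cv2.INTER_CUBIC)
W[:280,:380]=crop('w1',0,0,190,140,2); W[:280,400:700]=crop('w2',190,0,150,140,2)
W2=crop('v0',20,120,170,130,2)
W=np.vstack([W[:285],np.zeros((265,800,3),np.uint8)]); W[288:548,:340]=W2; cv2.imwrite('pics/carr.png',W)
E
```

```text
bigA (array([0.5205, 0.0375, 0.0869]), np.float64(0.0005122314038147245)) [('w0', [100.2, 63.1], 781), ('w1', [270.9, 63.7], 568), ('w2', [475.8, 64.0], 682), ('v0', [277.5, 198.5], 406), ('v1', [124.4, 198.9], 570)]
bigB (array([0.4307, 0.085 , 0.0868]), np.float64(0.00034583292338554535)) [('w0', [75.0, 142.8], 683), ('w1', [235.6, 143.1], 472), ('w2', [428.7, 143.5], 497), ('v0', [245.2, 263.5], 426)]
small (array([ 0.4339, -0.0042,  0.0697]), np.float64(0.00039398978569178173)) [('w0', [152.7, 139.7], 568), ('w1', [308.0, 140.4], 385), ('w2', [494.4, 140.4], 568), ('v0', [310.7, 257.3], 388)]
near corners [(array([ 0.4515, -0.1292,  0.0013]), np.float64(0.0012025113106419179)), (array([ 0.4215, -0.3982,  0.0035]), np.float64(0.0007693322493962414))]
drainer [ 0.514  -0.2724] yaw -0.11092702386122838 len 0.2706791954582539
hingeL [('w0', array([269.,  29.])), ('w1', array([422.,  29.]))]
hingeR [('w0', array([458.,  52.])), ('w1', array([608.,  52.]))]
bar [ 0.5216 -0.1482  0.0453] 0.0014917985104110174 local -0.00619673354424185 0.12425042785152295 th 0.4262862722199232
bar [ 0.4946 -0.3966  0.0449] 0.0012642071892593027 local -0.0055843118957194906 -0.12566090809553312 th 0.4244106517845474
```

View pics/carr.png

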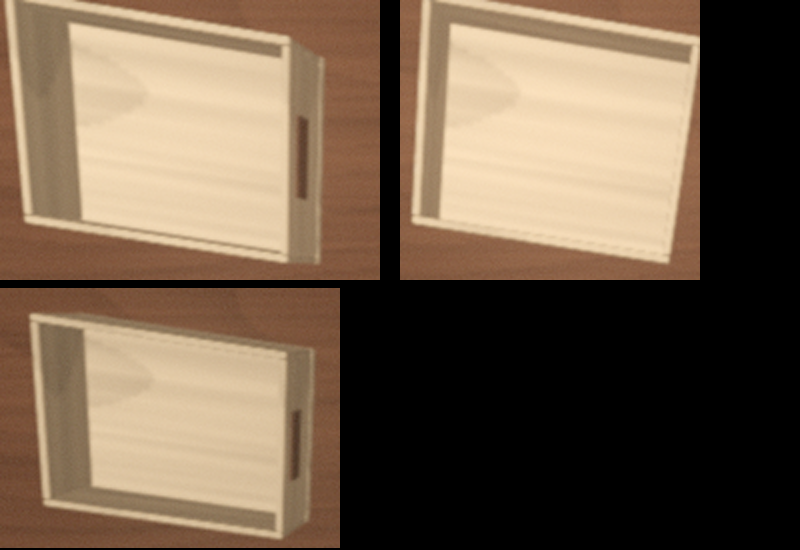

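Rim corners are clear (w2: TR (339,19), BR (324,131), BL (196,110)). Bottle heights measure about 95 and 78 mm overall. Now solve the carrier, check IK for both tile grasp signs, and raise the rail.

```bash
cat >> h.py <<'E'
DO=np.array([.514,-.2724]); DY=-.111
dx=np.array([np.cos(DY),np.sin(DY)]); dy=np.array([-np.sin(DY),np.cos(DY)])
def dr(x,y,z): return np.array([*(DO+x*dx+y*dy),z])
def tool(tx,tz,s):  # tool pose: y = s*tile x, z = -tile z
    y=s*tx; z=-tz; return np.column_stack([np.cross(y,z),y,z])
L=np.radians(17)
PX=np.array([*(dx*np.cos(L)),-np.sin(L)]); PZ=np.array([*(dx*np.sin(L)),np.cos(L)])
# tiles: centre of top edge (xy), wells dir sign along rack y
RY=.1285; ry=np.array([-np.sin(RY),np.cos(RY),0])
TILES={'T+':((.651,.0345),-1),'T0':((.6578,-.0167),1),'T-':((.666,-.069),1)}
E
python3 - <<'E'
from h import *
np.set_printoptions(precision=4,suppress=True)
C={'TL':{'w2':(202.5,-1),'v0':(35,133)},'TR':{'w1':(144.5,19),'w2':(339.5,19),'v0':(164,152)},'BR':{'w1':(143,130.5),'w2':(324.5,131),'v0':(161.5,245)},'BL':{'w1':(12,109.5),'w2':(196.5,110.5),'v0':(42,228)}}
P={k:tri([(load(v)[1],p) for v,p in d.items()]) for k,d in C.items()}; print(P)
c=sum(p[0] for p in P.values())/4; e=(P['BL'][0]-P['BR'][0])+(P['TL'][0]-P['TR'][0]); print('carrier',c,'yaw',np.arctan2(-e[0],e[1]),np.linalg.norm(e)/2,np.linalg.norm(P['BR'][0]-P['TR'][0]))
for n,((x,y),w) in TILES.items():
    for s in(1,-1):
        q1=Q(tool(w*ry,np.array([0,0,1.]),s)); q2=Q(tool(PX,PZ,s))
        a=r.inverse_kinematics([x,y,.087],q1); out=[a]
        for Y in(-.078,0,.078): out.append(r.inverse_kinematics(dr(.01,Y,.01)+PZ*.081,q2))
        print(n,s,[None if o is None else np.round(o,2) for o in out])
th=.425
for s in(1,-1):
    o=r.inverse_kinematics(dr(-.005,0,.03),down(DY+s*np.pi/2)); print(s,o)
E
```

```text
{'TL': (array([0.6009, 0.3629, 0.0481]), np.float64(0.0018834687069112152)), 'TR': (array([0.5776, 0.1954, 0.0474]), np.float64(0.0005249348972092036)), 'BR': (array([0.4461, 0.2139, 0.0517]), np.float64(0.0006817285009095865)), 'BL': (array([0.4722, 0.3802, 0.0533]), np.float64(0.000583539465434533))}
carrier [0.5242 0.2881 0.0502] yaw -0.14695902093836785 0.168727860381109 0.13285373932600625
T+ 1 [array([-0.05,  0.47,  1.51, -0.  ,  1.17,  1.39]), array([-0.6 ,  0.62,  1.27, -0.14,  1.51, -0.47]), array([-0.51,  0.58,  1.35, -0.11,  1.49, -0.37]), array([-0.4 ,  0.55,  1.4 , -0.09,  1.48, -0.27])]
T+ -1 [array([-0.05,  0.47,  1.51, -0.  ,  1.17, -1.75]), array([-0.6 ,  0.62,  1.27, -0.14,  1.51,  2.67]), None, None]
T0 1 [array([-0.13,  0.48,  1.49, -0.  ,  1.17, -1.83]), array([-0.6 ,  0.62,  1.27, -0.14,  1.51, -0.47]), array([-0.51,  0.58,  1.35, -0.11,  1.49, -0.37]), array([-0.4 ,  0.55,  1.4 , -0.09,  1.48, -0.27])]
T0 -1 [array([-0.13,  0.48,  1.49, -0.  ,  1.17,  1.31]), array([-0.6 ,  0.62,  1.27, -0.14,  1.51,  2.67]), None, None]
T- 1 [array([-0.21,  0.49,  1.46, -0.  ,  1.19, -1.91]), array([-0.6 ,  0.62,  1.27, -0.14,  1.51, -0.47]), array([-0.51,  0.58,  1.35, -0.11,  1.49, -0.37]), array([-0.4 ,  0.55,  1.4 , -0.09,  1.48, -0.27])]
T- -1 [array([-0.21,  0.49,  1.46, -0.  ,  1.19,  1.24]), array([-0.6 ,  0.62,  1.27, -0.14,  1.51,  2.67]), None, None]
1 [-0.6111  0.4276  1.7491 -0.      0.9649 -0.5001]
-1 [-0.6111  0.4276  1.7491 -0.      0.9649  2.6415]
```

Everything agrees. Raise the rail.

Run:
```python
from h import *
q=down(DY+np.pi/2); th0=.425
bar=lambda th,dz=0: dr(.045-.055*np.cos(th),0,.022+.055*np.sin(th)+dz)
k=-.015
r.move_to(bar(th0,.08),q); r.gripper_to(.04,15)
r.move_l(bar(th0,k)); r.gripper_to(0,20); print('grip',status.get_opening(),status.get_finger_force(),status.get_ee_pos())
for th in np.linspace(th0,1.55,7)[1:]:
    h=r.move_l(bar(th,k),vel=.06,guard=30); print(round(th,2),h,status.get_wrist_force().round(1),round(status.get_opening(),4))
print('push',r.move_l(bar(1.55,k)+np.array([*(dx*.006),0]),vel=.03,guard=12),status.get_wrist_force().round(1),(status.get_ee_pos()[:2]-DO)@dx)
r.gripper_to(.03); p=status.get_ee_pos(); r.move_l(p+[0,0,.1]); print(status.get_t())
r.move_to([.42,-.2,.33],down(0)); snap('wrist','rail'); im,_=snap('scene','rails'); cv2.imwrite('pics/rr.png',np.vstack([load('rail')[0][:300],cv2.resize(im[120:270,150:470],(640,300))]))
```

```text
grip 0.007350050407272556 20.000120401382446 [ 0.50920877 -0.27195994  0.02997644]
0.61 False [-1.3 -0.7  1.5] 0.0071
0.8 False [-4.9 -1.   2.7] 0.0071
0.99 False [-6.8 -0.2  5.9] 0.0072
1.18 False [-8.9  0.4  9.2] 0.007
1.36 False [-5.7  0.1  8.6] 0.0074
1.55 False [-2.6  0.5  6.8] 0.0073
push True [-0.1 -0.   4.1] 0.04546013327127692
12.7833
```

View pics/rr.png

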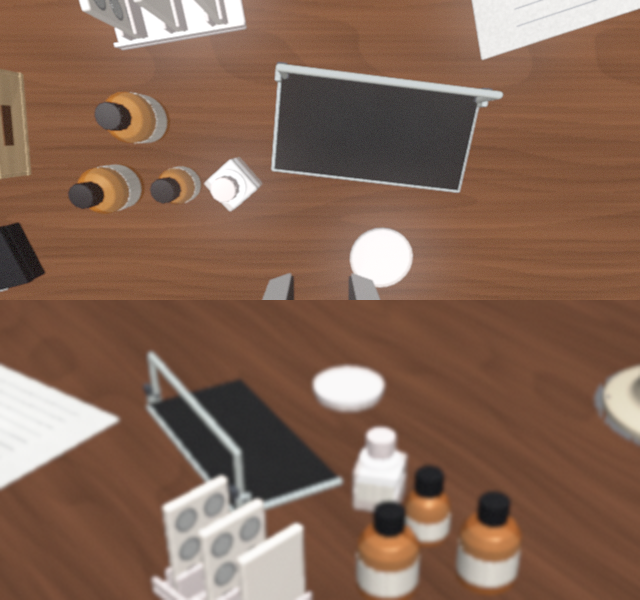

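The rail stands upright at its stop in both views. Now the first tile.

```bash
cat > tile.py <<'E'
from h import *
def do(n,Y,dxy=(0,0)):
    (x,y),w=TILES[n]; q1=Q(tool(w*ry,np.array([0,0,1.]),1)); q2=Q(tool(PX,PZ,1))
    r.move_to([x,y,.16],q1); r.gripper_to(.03,25)
    print('down',r.move_l([x,y,.087],guard=8)); r.gripper_to(0,30)
    print('grip',status.get_opening(),status.get_finger_force(),status.get_ee_pos())
    r.move_l([x,y,.27],vel=.2); print('open',status.get_opening())
    tgt=dr(.0115,Y,.0113)+PZ*.081
    r.move_to(tgt+[0,0,.10],q2); r.move_l(tgt+[0,0,.012],vel=.15)
    g=r.move_l(tgt-[0,0,.006],vel=.02,guard=4); p=status.get_ee_pos(); print('contact',g,'dz',(p-tgt)[2],status.get_wrist_force().round(1),status.get_opening())
    r.gripper_to(.028); r.move_l(p+PZ*.07,vel=.12)
    print('t',status.get_t())
E
python3 - <<'E'
from tile import *
do('T-',-.078)
im,_=snap('scene','s1'); r.move_to([.36,-.22,.33],down(0)); w,_=snap('wrist','w5')
cv2.imwrite('pics/t1.png',np.vstack([w[:300],cv2.resize(im[120:270,150:470],(640,300))]))
E
```

```text
down False
grip 0.008627761661480568 29.979320168495178 [ 0.66656519 -0.06901619  0.08799172]
open 0.00886396543361367
contact True dz 0.0008182655556998042 [ 1.7 -0.6  4.7] 0.008705851556387494
t 22.8667
```

View pics/t1.png

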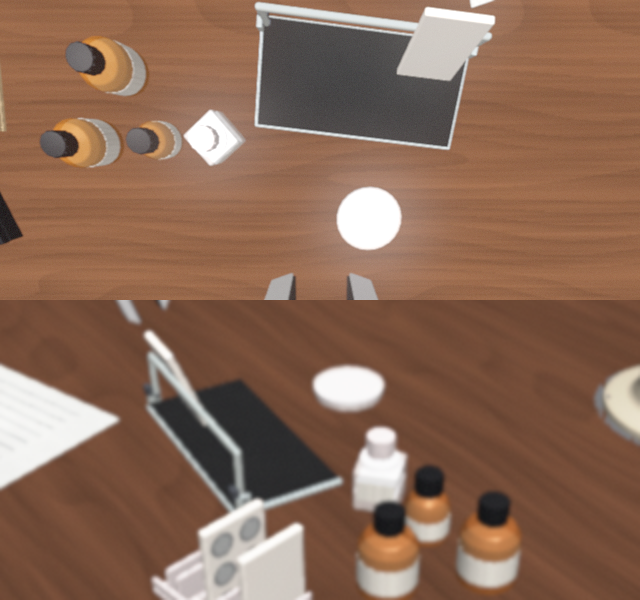

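The tile leans on the rail as planned: plain back to the robot, wells to the rail, foot at about (425,75). Now the other two.

Run:
```python
from tile import *
do('T0',0.0); do('T+',.078)
im,_=snap('scene','s2'); 
for i,(x,y) in enumerate([(.36,-.22),(.36,-.02)]):
    r.move_to([x,y,.33],down(0)); w,_=snap('wrist',f'b{i}')
    if i==0: cv2.imwrite('pics/t2.png',np.vstack([w[:300],cv2.resize(im[120:270,150:470],(640,300))]))
```

```text
down False
grip 0.00850575316485246 29.98439311981201 [ 0.6583803  -0.01677595  0.08800587]
open 0.008669103119114821
contact True dz 0.0007718187634816048 [ 0.5 -0.1  4.2] 0.009020101067382222
t 32.775
down False
grip 0.008794705338304431 29.984065890312195 [0.65157474 0.03446549 0.08798714]
open 0.008792631751035925
contact True dz 0.0007922494398019675 [ 0.  -0.   4.2] 0.00904001350674896
t 40.8333
```

View pics/t2.png

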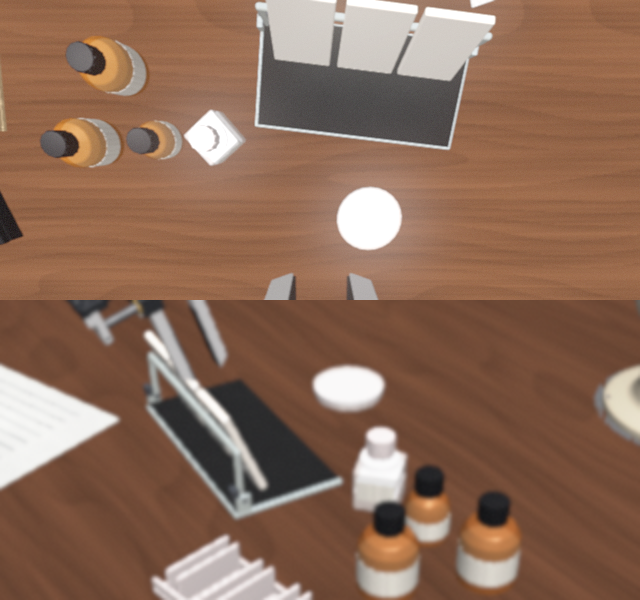

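All three tiles lean side by side on the rail, the feet on the mat, nothing displaced. Now locate the jar again, with its yaw, and the caps.

```bash
cat > bot.py <<'E'
from caps import *
CO=np.array([.5242,.2881]); CY=-.144
cx_=np.array([np.cos(CY),np.sin(CY)]); cy_=np.array([-np.sin(CY),np.cos(CY)])
EXP={'bigA':(.5205,.0375,.0869),'bigB':(.4307,.085,.0868),'small':(.4339,-.0042,.0697)}
TOP={'bigA':.095,'bigB':.095,'small':.078,'jar':.0845}
SLOT={'jar':(-.032,-.042),'small':(.033,.042),'bigA':(.028,-.042),'bigB':(-.028,.042)}
def look(tag,y=(-.03,.08)):
    V=[]
    for i,yy in enumerate(y):
        r.move_to([.38,yy,.33],down(0)); V.append(snap('wrist',f'{tag}{i}'))
    return V
def caps(V,names):
    out={}
    for n in names:
        o=[]
        for im,c in V:
            p,a=cap(im,proj(c,EXP[n]),w=30)
            if a>200:o.append((c,p))
        out[n]=tri(o) if len(o)>1 else None; print(n,out[n])
    return out
def jar(V,exp=(.4363,-.0808,.04)):
    o=[]
    for im,c in V:
        s=tuple(int(v) for v in proj(c,exp)); h=cv2.cvtColor(im,cv2.COLOR_BGR2HSV)
        m=((h[...,1]<60)&(h[...,2]>120)).astype(np.uint8); n,l,st,ce=cv2.connectedComponentsWithStats(m); k=l[s[1],s[0]]
        ct=max(cv2.findContours((l==k).astype(np.uint8),0,1)[0],key=cv2.contourArea); P=np.array([onz(c,q,.05)[:2] for q in ct[:,0].astype(float)],np.float32)
        (cc,wh,an)=cv2.minAreaRect(P*1000); print('jar',s,st[k],'rect',np.round(cc,1),np.round(wh,1),round(an,1)); o.append((c,ce[k]))
    print(tri(o)); 
def carry(n,xy,ypick,yplace=np.pi/2+CY):
    t=TOP[n]; z=t-.021
    r.move_to([*xy,z+.07],down(ypick)); r.gripper_to(.05,30)
    g=r.move_l([*xy,z],guard=8,vel=.12); r.gripper_to(0,30); print(n,'down',g,status.get_ee_pos().round(4),'grip',status.get_opening())
    r.move_l([*xy,.19],vel=.2); print('held',status.get_opening(),status.get_wrist_force().round(1))
    a,b=SLOT[n]; p=CO+a*cx_+b*cy_
    r.move_to([*p,.19],down(yplace)); r.move_l([*p,z+.015],vel=.12)
    g=r.move_l([*p,z+.000],vel=.02,guard=3); e=status.get_ee_pos(); print('set',g,e[2]-z,status.get_wrist_force().round(1))
    r.gripper_to(.042); r.move_l([*p,.17],vel=.2); print('t',status.get_t())
E
python3 - <<'E'
from bot import *
np.set_printoptions(precision=4,suppress=True)
V0=[load('w0'),load('w1')]; jar(V0)
V=[load('b0'),load('b1')]; jar(V); caps(V,EXP)
for y in (2.256,.685,-.886): print(r.inverse_kinematics([.436,-.081,.0635],down(y)))
a,b=SLOT['jar']; print(r.inverse_kinematics([*(CO+a*cx_+b*cy_),.07],down(np.pi/2+CY)))
E
```

```text
jar (218, 137) [ 191  111   58   53 1831] rect [436.9 -85.1] [56.  58.5] 40.3
jar (364, 138) [ 339  111   53   53 1609] rect [436.6 -80.1] [53.  52.7] 39.7
(array([ 0.4373, -0.0816,  0.0369]), np.float64(0.00014505428352770374))
jar (212, 138) [ 183  109   63   57 2113] rect [436.4 -85.6] [56.4 59.7] 40.9
jar (368, 138) [ 341  110   56   57 1821] rect [436.7 -80. ] [52.9 52.6] 40.0
(array([ 0.4373, -0.0818,  0.0365]), np.float64(0.00017144227424234192))
bigA (array([0.5207, 0.0374, 0.0866]), np.float64(4.7513321963264484e-05))
bigB (array([0.4309, 0.0851, 0.0861]), np.float64(0.0001266537905288783))
small (array([ 0.4342, -0.0042,  0.0696]), np.float64(0.00015086864783381206))
[-0.3408  0.2153  1.9896 -0.      0.9367 -1.026 ]
[-0.3408  0.2153  1.9896 -0.      0.9367  0.545 ]
[-0.3408  0.2153  1.9896 -0.      0.9367  2.116 ]
[ 0.3494  0.3458  1.7668 -0.      1.029   0.4934]
```

Nothing was knocked so far. Jar first.

Run:
```python
from bot import *
np.set_printoptions(precision=4,suppress=True)
carry('jar',(.4366,-.0809),np.radians(40))
V=look('c'); c=caps(V,EXP)
```

```text
jar down False [ 0.4372 -0.0812  0.064 ] grip 0.029062881997133062
held 0.02902759976390457 [ 0.1 -0.1 -1.4]
set True 0.005240829684141926 [0.9 0.1 2.8]
t 50.2833
bigA (array([0.5203, 0.0372, 0.0888]), np.float64(9.534167992092183e-05))
bigB (array([0.4306, 0.0846, 0.0882]), np.float64(0.00024801859378504877))
small (array([ 0.4341, -0.0044,  0.0738]), np.float64(1.9669690784099983e-05))
```

Jar is set on the floor 5.2 mm up, as expected. Next the small bottle, then look again before each of the big ones.

Run:
```python
from bot import *
np.set_printoptions(precision=4,suppress=True)
H=np.pi/2
carry('small',(.434,-.0043),H)
for n,rest in(('bigA',['bigA','bigB']),('bigB',['bigB'])):
    c=caps(look('d'+n),rest)[n]
    if c is None or c[1]>.002 or abs(c[0][2]-.088)>.006: print('CHECK',n); break
    if n=='bigA': snap('top','mid')
    carry(n,c[0][:2],H)
im,_=snap('scene','e'); r.move_to([.38,.2,.33],down(0)); w,_=snap('wrist','e0'); r.move_to([.36,-.22,.33],down(0)); w1,_=snap('wrist','e1')
top,_=snap('top','etop')
cv2.imwrite('pics/end.png',np.vstack([np.hstack([w[:300],])[:, :640],cv2.resize(im[130:280,230:550],(640,300))]))
```

```text
small down False [ 0.4345 -0.0044  0.0575] grip 0.029531177394367256
held 0.029254440295156788 [-0.3  0.4 -0.7]
set True 0.005350688796062181 [ 0.1 -1.   3.7]
t 60.2417
bigA (array([0.5203, 0.0372, 0.0891]), np.float64(2.174137588358174e-05))
bigB (array([0.4307, 0.0845, 0.0892]), np.float64(0.00019853704358954076))
bigA down False [0.521  0.0371 0.0746] grip 0.02947671167505577
held 0.029307568155746415 [-0.1  0.3 -3.4]
set True 0.005399010788934441 [-0.4 -0.3  3.8]
t 69.675
bigB (array([0.4307, 0.0846, 0.0884]), np.float64(0.0002444429331550217))
bigB down False [0.4314 0.0847 0.0745] grip 0.028865112911522002
held 0.029297434476978124 [ 0.3 -0.6 -3.2]
set True 0.005382370802322303 [1.  0.5 2.8]
t 78.9083
```

View pics/end.png

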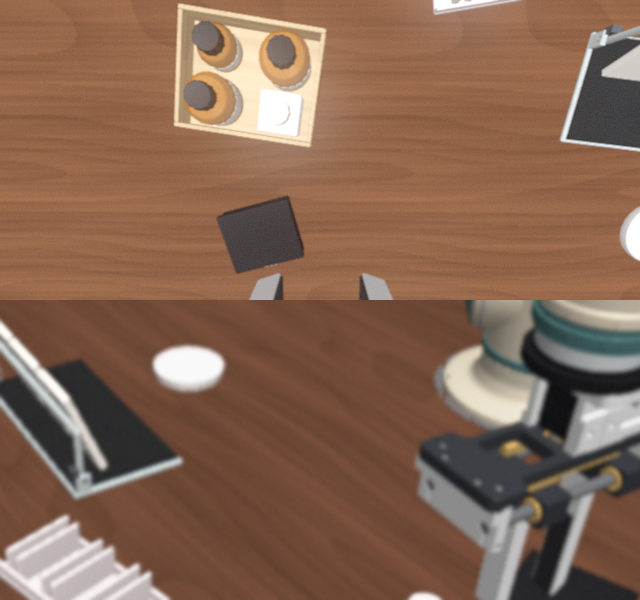

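The carrier holds all four containers upright with the jar square to its walls. A last check of the tile lean with two fresh wrist views.

Run:
```python
from h import *
for i,(x,y) in enumerate([(.43,-.2),(.43,-.32)]):
    r.move_to([x,y,.36],down(0)); w,c=snap('wrist',f'f{i}')
cal=[load(f'f{i}')[1] for i in(0,1)]
C=[]
for i in(0,1):
    im=load(f'f{i}')[0]; h=cv2.cvtColor(im,cv2.COLOR_BGR2HSV); m=((h[...,1]<60)&(h[...,2]>150)).astype(np.uint8); m=cv2.morphologyEx(m,cv2.MORPH_OPEN,np.ones((11,11)))
    n,l,s,ce=cv2.connectedComponentsWithStats(m)
    q=[]
    for k in range(1,n):
        if s[k,4]<1500: continue
        X=onz(cal[i],ce[k],.06); lo=(X[:2]-DO)@dx; ly=(X[:2]-DO)@dy
        if abs(ly)<.12 and -.04<lo<.09:
            ct=max(cv2.findContours((l==k).astype(np.uint8),0,1)[0],key=cv2.contourArea)
            p=cv2.approxPolyDP(cv2.convexHull(ct),6,True).reshape(-1,2); q.append((ly,p)); 
    q.sort(key=lambda a:a[0]); print(i,[(round(a,3),p.tolist()) for a,p in q])
cv2.imwrite('pics/ff.png',np.vstack([load('f0')[0][:290],load('f1')[0][:290]]))
print(status.get_t())
```

```text
0 [(np.float64(-0.044), [[353, 125], [363, 81], [488, 96], [488, 109], [453, 135]]), (np.float64(0.079), [[291, 72], [352, 78], [342, 122], [295, 118]])]
1 [(np.float64(-0.08), [[323, 87], [384, 93], [384, 107], [367, 133], [321, 129]]), (np.float64(0.001), [[253, 78], [314, 84], [313, 126], [266, 123]]), (np.float64(0.086), [[181, 69], [243, 76], [252, 120], [208, 116], [181, 83]])]
82.8833
```

View pics/ff.png

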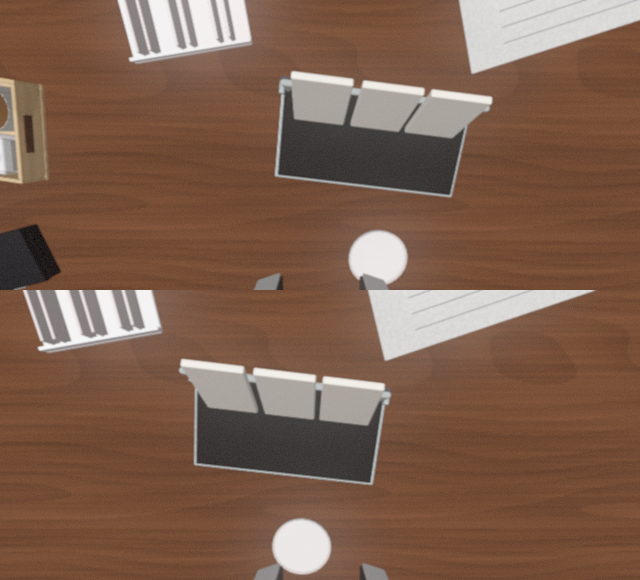

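Run:
```python
from h import *
c=[load(f'f{i}')[1] for i in(0,1)]
for n,P in {'+y':[((291,72),(181,69)),((352,78),(243,76)),((295,118),(208,116)),((342,122),(252,120))],
 '0':[((363,81),(253,78)),((424,88),(314,84)),((353,125),(266,123)),((404,130),(313,126))],'-y':[((431,90),(323,87)),((490,97),(384,93)),((406,132),(321,129)),((453,136),(367,133))]}.items():
    X=np.array([tri([(c[0],a),(c[1],b)])[0] for a,b in P]); d=X[:2].mean(0)-X[2:].mean(0)
    a=np.degrees(np.arctan2(d[:2]@dx,d[2])-np.arctan2(9,110)); f=X[2:].mean(0); print(n,'lean',a.round(1),'foot local',((f[:2]-DO)@dx).round(4),((f[:2]-DO)@dy).round(4),f[2].round(4),'yaw',np.arctan2(-(X[0]-X[1])[0],(X[0]-X[1])[1]).round(3))
```

```text
+y lean 23.9 foot local 0.0081 0.0792 0.0303 yaw -0.096
0 lean 23.6 foot local 0.0079 -0.0028 0.0367 yaw -0.105
-y lean 21.4 foot local 0.0078 -0.0789 0.02 yaw -0.092
```

Lean of about 20 to 24 degrees (noise raises the foot height), feet where planned, yaw in line with the rail. Hand in.

```bash
python3 -c "
from plant import r, eyes, status
print(r.sign_off(), status.get_t())"
```

```text
the job is handed in; nothing more can be done
the job is handed in; nothing more can be done
```

The job is handed in: the rail is up at its stop, all three tiles lean on it at about 20 to 24 degrees by camera with wells towards the rail, and the two big bottles, the small bottle and the jar stand upright in the carrier; the bystanders looked undisturbed in the pictures, the clock was at about 83 s of 210 just before hand-in, and no verdict was returned.

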